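# Fit the battery pack of a cordless microscope light source and start it

## Robot

A 6-joint arm with a two-finger parallel gripper is mounted at the origin on the work surface; the furniture and walls round the work are solid. World frame = base frame: x ahead of the robot, y to its left, z up, the work surface at z = 0. Lengths are in m, angles in rad, forces in N, time in s.
With the tool pointing down it reaches from about 0.35 to 0.875 m from the base axis. Payload 4.2 kg.
Tool frame: the origin (TCP) lies where the fingers leave the gripper's body, on its centre line; the fingertips stand 73 mm ahead of it and the grasp point (between the pads) lies bot.grip_depth ahead of it (bot.grip_depth is the distance from the TCP to the grasp point, in m); z points along the fingers, y is the line along which they close (so a half turn about z gives the same grasp; the last joint's range is limited). The gripper opens to 85 mm and grips with 20 to 120 N. Pads are 22 mm wide; open, the fingers measure 114 mm over their backs; the gripper's body (76 mm by 85 mm) begins 54 mm behind the grasp point. The pads swing forward as they close: fully open they stand 13 mm farther back than shut.
Start: joints at [0.259, 0.385, 0.008, 0, -1.194, -0.259], TCP at [0.625, 0, 0.304] pointing down, gripper open.
Joint ranges: [-3.14, 3.14], [-1.21, 2.06], [-1.07, 1.41], [-3.16, 2.05], [-2.99, -0.16], [-3.1, 3.1]. Speed limits (rad/s): [2.79, 2.79, 3.14, 3.14, 3.14, 3.14].

## Interface

Orientations are given as a unit quaternion [w, x, y, z].
In Python, from cell import bot, capture, get_calibration, job_done gives the robot as it stands. The module is installed in compiled form; this text tells all that it offers.
- The arm moves only by the tool step_arm, never from a script. Its argument "deltas" is a list of rows, each an object with "twist": the turn, a rotation vector about the tool's x, y, z in rad, a list of three; "dp": the shift along the tool's x, y, z in m, a list of three; "fingers": the opening, from 0 (shut) to 1 (fully open). A call has 1 to 12 rows; each row is the pose to reach, as a shift and turn from the pose commanded when the call began, along the tool's axes at that moment; what a row does not reach only later rows make up. A row lasts 1/12 s, in which the tool goes at most 41.7 mm and 7.16 degrees, less where a joint would pass 70% of its speed; a pose out of reach is approached as far as the arm can. A call with a gripper value outside its range is refused whole. The fingers move at their own pace and stop on an object; "squeeze" is the grip in N (left out, the last holds). Time passes only in rows, so rows that repeat a pose let the fingers close. It gives the time, the measured TCP pose, the force, the opening and the grip force at its end, in the units of the state.
- bot.get_obs(): the state, without advancing time (a new reading comes with each control period).
- capture(name): name is "scene" or "side" or "wrist"; returns the picture (480x640x3 uint8, blue, green, red); there is no depth.
- get_calibration(name): a dict with "intrinsics" (3x3 intrinsics, pixels), "k1" (the pictures are not rectified: a ray, as slopes to the right and down, at radius r is drawn at 1 + k1 r^2 times it, then the intrinsics apply), "R" (3x3) and "t" (3): a world point X has camera coordinates R X + t; the wrist camera has in their place "hand_eye" (4x4, takes a point from camera to tool coordinates, whose origin is the TCP and whose axes are the flange's). Camera axes: x right, y down, z forward; pixel columns grow to the right and rows downward; lengths in m; the calibration is good to about 2 mm. A picture is of the moment at which its call begins: read the wrist's pose just before it. get_calibration takes no time and is no camera call.
- job_done(): hands the job in; it is judged then, once.
The state is a dict: "t": time; "q": joint angles; "qvel": joint speeds; "joint_efforts": joint torques, N m; "ee_pos": TCP position; "ee_rot": TCP orientation; "ft_force": force on the tool from outside, world axes, zero at the start; "wrist_torque": the same for the moment, N m; "finger_gap": finger opening in m; "grip_force": force on a finger pad.
Only numpy, scipy, OpenCV 4.12 (cv2) and the standard library are available. Lean on these libraries where they do the work, as an engineer would, in place of code of your own. Each camera call takes 0.05 s, during which the arm holds its last target. There are 200 camera calls.

## Task

The battery pack lies loose on the loading deck of the cordless light source. Slide it squarely onto the shoe, under the two rail lips, until it is fully home against the lamp housing and the spring latch has dropped into its groove; then press the start plunger on the housing all the way down and let it come back up. Leave the two bottles and the dish beside it standing where they are.

Things in the scene. Friction and masses are not known exactly. Their poses are not given: they have to be found in the camera images.
- battery_pack: Loose grey battery pack on a black flange, 0.45 kg, 120 mm long (x), 40 mm high; body 80 mm wide (y), flange 96 mm wide, 8 mm thick, rounded nose corners. Origin: centre of underside; +x points to its nose (brass contacts, ramp, then a cross groove); z up. Flat tail face at x = -60 mm. Lies on the deck, 18 mm above the desk; too wide to grasp across.
- pack_groove (a point): middle of the pack's cross groove for the latch, at the pack's top height: 38 mm ahead of the pack's origin, 22 mm behind its nose; 14 mm wide, 6 mm deep
- light_source: Light source fixed on the desk: dark metal base plate 365 x 150 mm (x -235 to 130), deck top at z = 18 mm, shoe and grey housing on it. Origin at desk level on its middle line; +x = sliding direction, from the open deck end to the housing; z up. Housing from x = 50 (its face is the stop) to 130, 140 mm wide, top at z = 80 mm (56 mm where x is under 76).
- rail_mouth (a point): middle of the rails' open end, on the deck top (light source x = -40 mm). Rails run on 90 mm to the housing: channel 99 mm wide, lips 88 mm apart, lip undersides 10 mm and tops 16 mm above the deck. Before the mouth two flares narrow over 42 mm from 130 to 99 mm
- pack_home (a point): where the pack's origin lies when it is fully home, nose against the housing, both x axes parallel (light source x = -10, y = 0, z = 18 mm); 30 mm of the pack then still stands out of the rails
- spring_latch (a joint): hinge of the steel spring latch over the shoe's inner end, rad: 0 = down, grows as it lifts. Its 10 mm roller rides up the pack's ramp (about 0.13 rad, some 6 N of push) and over it, and drops into the groove (back to 0) as the pack comes home
- latch_roller (a point): middle of the latch's roller
- start_plunger (a joint): travel of the start plunger, m: 0 = up, 0.010 = pressed down to its stop; a spring (3 N at the top, 7 N at the stop) returns it
- plunger_top (a point): centre of the top of the start plunger's black round head (28 mm diameter) on the housing; 103.5 mm above the desk when up; moves with the head
- oil_bottle: small dropper bottle with a red cap, 27 mm diameter, 68 mm high, standing beside the light source; origin at its foot
- stain_bottle: small dropper bottle with a black cap, 27 mm diameter, 70 mm high, standing beside the light source; origin at its foot
- dish: clear round dish, 58 mm diameter, 16 mm high, lying beside the light source; origin at its foot

How it is judged:
On the way, in this order (a step that is already met when the one before it is completed fails the run):
1. the pack is fully home on the shoe and the latch has dropped into its groove (x of battery_pack in the frame of light_source between -0.0135 and -0.0075 m and y of battery_pack in the frame of light_source between -0.004 and 0.004 m and z of battery_pack in the frame of light_source below 0.022 m and angle between battery_pack's own z axis and vertical below 0.06 rad and angle between the x axis of battery_pack and the x axis of light_source, either way round below 0.05 rad and value of joint spring_latch below 0.03 rad), for 0.2 s.
2. the start plunger is pressed down to its stop (value of joint start_plunger above 0.0085 m), for 0.05 s.
At the end, for the whole second after the job is handed in: The pack sits on the shoe within 3.5 mm of fully home (2.5 mm the other way), within 4 mm of the middle and square to the rails (0.05 rad), flat on the deck, at rest, the latch down in its groove (below 0.03 rad), and the start plunger is back up (below 1.5 mm) (all of step 1 and value of joint start_plunger below 0.0015 m and linear speed of battery_pack below 0.01 m/s); the robot touches nothing.
It fails at once if a bottle or the dish is shifted more than 30 mm or knocked over (distance of any of oil_bottle, stain_bottle, dish from where it was at the start of the episode above 0.03 m or angle between any of oil_bottle, stain_bottle, dish's own z axis and vertical above 0.5 rad).
It also fails if it takes over 58 s, if anything falls off the work surface, if the arm or the gripper's body presses on something with over 40 N, if the wrist force passes 120 N, or if a joint passes its speed limit or range.

## Working session

There is one attempt and no reset: what is moved stays moved. The work goes in short steps, Python scripts to look and compute and a tool call to move; the robot and the scene stay as the last step left them, time stands still between calls to the robot, and variables do not carry over. Pictures are saved under pics/ and viewed, at most 12 in all, crops included, and the job is handed in when it is done.

Besides the shell and the picture viewer there is one more tool, called in YAML: its name, and indented under it one key for each argument. step_arm: Moves the arm, as the interface text tells. Its arguments: {"type":"object","properties":{"deltas":{"type":"array","items":{"type":"object","properties":{"twist":{"type":"array","items":{"type":"number"}},"dp":{"type":"array","items":{"type":"number"}},"fingers":{"type":"number"}}}},"squeeze":{"type":"number"}},"required":["deltas"]}

```bash
mkdir -p pics; python3 - <<'E'
from cell import bot,capture,get_calibration
import cv2,numpy as np
o=bot.get_obs();print(o,bot.grip_depth)
for n in("scene","side","wrist"):
    cv2.imwrite(f"pics/{n}0.png",capture(n));print(n,get_calibration(n))
E
```

```text
{'t': 0.0, 'q': array([ 2.58628264e-01,  3.85594035e-01,  6.61447897e-03, -5.38060387e-04,
       -1.19400960e+00, -2.58566647e-01]), 'qvel': array([ 0.00109219, -0.00029108, -0.00034339, -0.00022481,  0.00057344,
        0.00088479]), 'joint_efforts': array([-9.55001960e-04, -3.92286408e+01,  1.88399577e+01,  4.18616563e+00,
       -4.72148502e-03,  8.27910434e-07]), 'ee_pos': array([6.24568244e-01, 5.05769892e-05, 3.02788550e-01]), 'ee_rot': array([-0.00082205, -0.70705793,  0.70715473,  0.00076739]), 'ft_force': array([ 0.30485179, -0.35956395,  0.53029142]), 'wrist_torque': array([0.02854061, 0.02828914, 0.04287096]), 'grip_force': 0.0, 'finger_gap': 0.08538441414440492} 0.0539
scene {'intrinsics': array([[535.23038172,   0.        , 312.86118345],
       [  0.        , 535.23038172, 234.01904301],
       [  0.        ,   0.        ,   1.        ]]), 'k1': -0.11944146369119457, 'R': array([[-0.99104555, -0.13180618,  0.0213506 ],
       [-0.08593711,  0.50725579, -0.85750007],
       [ 0.1021936 , -0.85165644, -0.51404063]]), 't': array([0.51154724, 0.21720626, 0.68112201])}
side
[... 260 characters left out ...]
 0.80274004,  0.08316663, -0.59050126],
       [-0.58587562, -0.07460655, -0.80695949]]), 't': array([ 0.26064878, -0.34640681,  1.24235563])}
wrist {'intrinsics': array([[390.91668066,   0.        , 318.71577192],
       [  0.        , 390.91668066, 239.43630008],
       [  0.        ,   0.        ,   1.        ]]), 'k1': 0.007855670649273184, 'hand_eye': array([[ 3.16048099e-04, -9.59295673e-01, -2.82403455e-01,
         7.13630708e-02],
       [ 9.99999920e-01,  2.33600779e-04,  3.25618740e-04,
        -3.20835564e-04],
       [-2.46394981e-04, -2.82403535e-01,  9.59295670e-01,
        -7.03811393e-02],
       [ 0.00000000e+00,  0.00000000e+00,  0.00000000e+00,
         1.00000000e+00]])}
```

View pics/scene0.png

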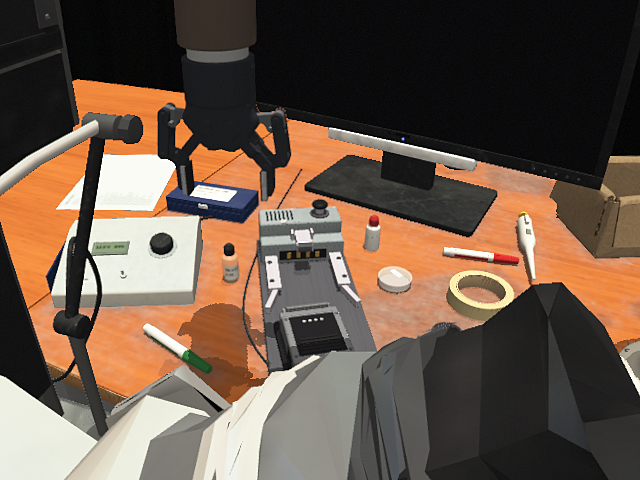

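View pics/side0.png

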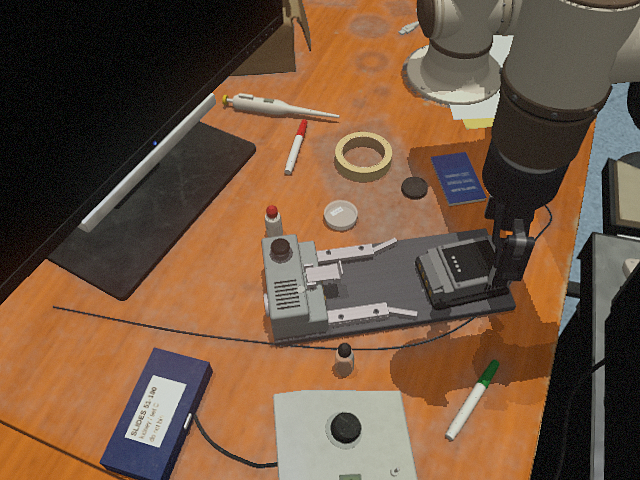

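View pics/wrist0.png

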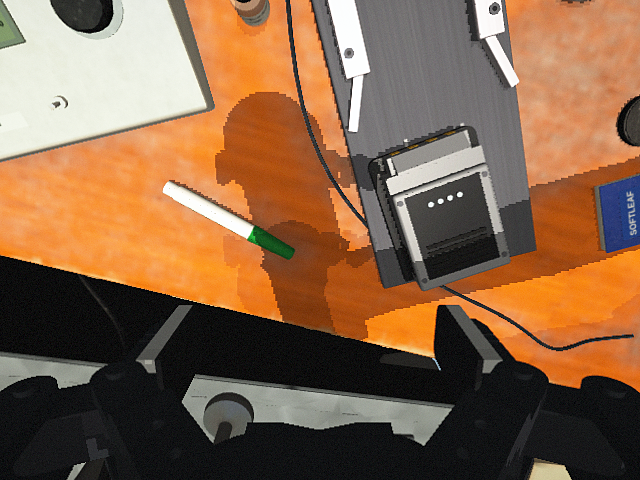

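The scene shows the light source with its housing at the top, around (300,225), and the plunger at (319,207). In the wrist view the pack's top face spans roughly (388,165)–(510,290). The deck's tail corners are at (385,287) and (536,250), and the flare and lips are at (355,100) and (500,50). The arm clears everything.

```bash
cat > h.py <<'E'
from cell import bot,capture,get_calibration
import cv2,numpy as np
from scipy.spatial.transform import Rotation as Ro
def cam(n,o=None):
    c=get_calibration(n)
    if n!="wrist": return c["intrinsics"],c["k1"],c["R"].T,-c["R"].T@c["t"]
    w,x,y,z=o["ee_rot"];R=Ro.from_quat([x,y,z,w]).as_matrix();H=c["hand_eye"]
    return c["intrinsics"],c["k1"],R@H[:3,:3],R@H[:3,3]+o["ee_pos"]
def ray(C,uv):
    K,k,R,p=C;d=cv2.undistortPoints(np.array([[uv]],float),K,np.array([k,0,0,0.]))[0,0]
    return p,R@np.r_[d,1]
def onz(C,uv,z):
    p,d=ray(C,uv);return p+d*(z-p[2])/d[2]
def tri(rs):
    A=0;b=0
    for p,d in rs:
        d=d/np.linalg.norm(d);M=np.eye(3)-np.outer(d,d);A=A+M;b=b+M@p
    x=np.linalg.solve(A,b);return x,[np.linalg.norm(np.cross(x-p,d/np.linalg.norm(d))) for p,d in rs]
def proj(C,X):
    K,k,R,p=C;c=R.T@(np.array(X)-p);return cv2.projectPoints(c[None],np.zeros(3),np.zeros(3),K,np.array([k,0,0,0.]))[0].ravel()
E
python3 - <<'E'
from h import *
np.set_printoptions(precision=4,suppress=True)
C=cam("wrist",dict(ee_pos=np.array([.62457,0.00005,.30279]),ee_rot=[-0.00082205, -0.70705793,0.70715473,0.00076739]))
for uv,z in [((385,287),.018),((536,250),.018),((313,0),.018),((510,60),.018),((388,193),.058),((481,160),.058),((510,262),.058),((418,290),.058)]: print(uv,onz(C,uv,z))
x,e=tri([ray(cam("scene"),(319.5,204)),ray(cam("side"),(281,243))]);print("plunger",x,e)
w=cv2.imread("pics/wrist0.png")[0:300,300:560];cv2.imwrite("pics/wc.png",cv2.resize(w,None,fx=2,fy=2,interpolation=cv2.INTER_CUBIC))
w=cv2.imread("pics/side0.png")[200:350,250:530];cv2.imwrite("pics/sc.png",cv2.resize(w,None,fx=2.8,fy=2.8,interpolation=cv2.INTER_CUBIC))
E
```

```text
(385, 287) [0.559 0.082 0.018]
(536, 250) [0.4169 0.0438 0.018 ]
(313, 0) [ 0.6287 -0.1666  0.018 ]
(510, 60) [ 0.4649 -0.1225  0.018 ]
(388, 193) [ 0.568  -0.0178  0.058 ]
(481, 160) [ 0.4956 -0.0441  0.058 ]
(510, 262) [0.4608 0.0416 0.058 ]
(418, 290) [0.5375 0.0675 0.058 ]
plunger [ 0.5411 -0.2702  0.1007] [np.float64(0.0021960612673117474), np.float64(0.002196061267311798)]
```

View pics/wc.png

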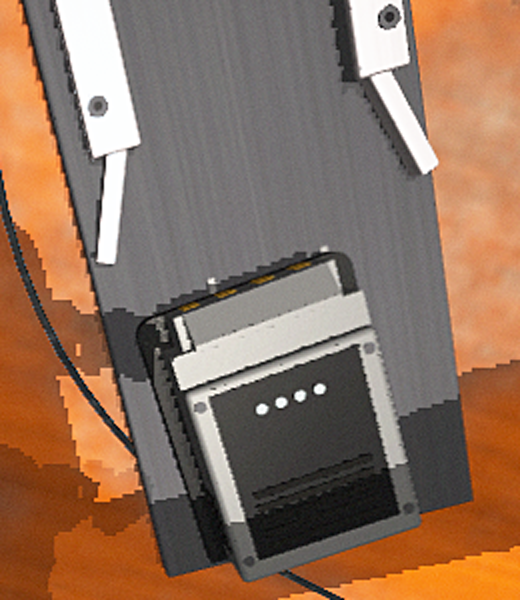

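View pics/sc.png

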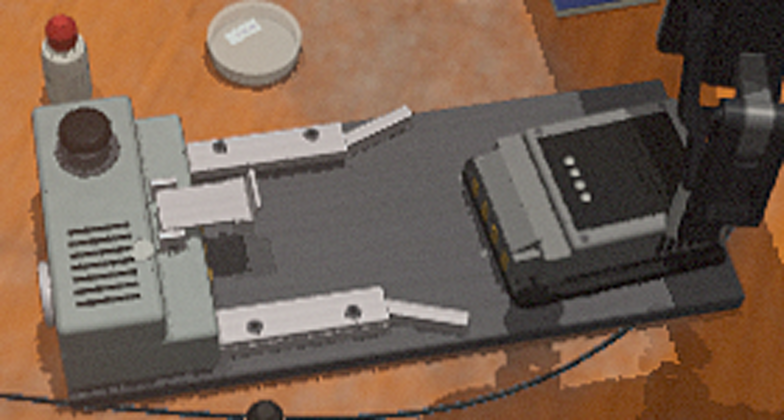

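The crops show these wrist pixels:
- Deck tail corners: (384,288.5) and (536,249.5).
- Lip mouth inner corners: (370,71.5) and (479,39).
- Pack top tail corners: (421.5,290.5) and (510,262).

The side crop shows the plunger head at about (280,243).

```bash
python3 - <<'E'
from h import *
np.set_printoptions(precision=4,suppress=True)
C=cam("wrist",dict(ee_pos=np.array([.62457,0.00005,.30279]),ee_rot=[-0.00082205, -0.70705793,0.70715473,0.00076739]))
P=lambda u,v,z:onz(C,(u,v),z)[:2]
L,Rr=P(384,288.5,.018),P(536,249.5,.018);L2=P(311,0,.018);R2=P(510,60,.018)
ml,mr=P(370,71.5,.034),P(479,39,.034);ol,orr=P(346.5,79,.034),P(505.5,32,.034)
fl,fr=P(352,131.5,.034),P(513,87,.034)
ang=lambda a:np.degrees(np.arctan2(a[1],a[0]))
print("widths",np.linalg.norm(L-Rr),np.linalg.norm(ml-mr),np.linalg.norm(ol-orr))
print("angles: edgeL",ang(L2-L),"edgeR",ang(R2-Rr),"tail",ang(L-Rr)-90,"mouth",ang(ml-mr)-90,"mids",ang((ml+mr)/2-(L+Rr)/2))
print("tail-mouth dist (195)",np.linalg.norm((ml+mr)/2-(L+Rr)/2))
a=np.radians(-75.0); 
m=(ml+mr)/2;t=(L+Rr)/2;x=(m-t)/np.linalg.norm(m-t);y=np.array([-x[1],x[0]]);o=m+.04*x
print("origin",o,"x",x)
tl,tr=P(421.5,290.5,.058),P(510,262,.058);fl,frr=P(387,194,.058),P(481,159,.058)
for n,p in dict(tl=tl,tr=tr,fl=fl,fr=frr).items(): print(n,p,(p-o)@x,(p-o)@y)
print("pack w",np.linalg.norm(tl-tr),"ang",ang(tl-tr)-90,ang(fl-tl),ang(frr-tr))
p=np.array([.5411,-.2702]);print("plunger L",(p-o)@x,(p-o)@y)
for n,uv in dict(scene=(319.5,204),side=(281,243)).items():
  q=onz(cam(n),uv,.1035)[:2];print(n,q,(q-o)@x,(q-o)@y)
E
```

```text
widths 0.14849391738373324 0.08775482740582423 0.12793347899165103
angles: edgeL -74.27370495337489 edgeR -73.88580839932074 tail -74.28465553075043 mouth -74.52431253813366 mids -74.36643141955618
tail-mouth dist (195) 0.19420971246680702
origin [ 0.5516 -0.1621] x [ 0.2695 -0.963 ]
tl [0.5344 0.068 ] -0.22623494031764688 0.045477487408180264
tr [0.4608 0.0416] -0.22065588272801 -0.03250493829392187
fl [ 0.5687 -0.017 ] -0.13508471811934197 0.055647481010716364
fr [ 0.4957 -0.0449] -0.12792233802341615 -0.0221907655735053
pack w 0.07818174084767085 ang -70.27432027498448 -68.00004366087597 -68.01986464574077
plunger L 0.1012852501520618 -0.039206267448499345
scene [ 0.5419 -0.2617] 0.09327058054273138 -0.03618013736303813
side [ 0.5406 -0.2708] 0.10171607415328643 -0.03983167337481827
```

step_arm:
  deltas:
    - {"twist":[0,0,-0.04],"dp":[-0.01,0.018,0.005],"fingers":0.6}
    - {"twist":[0,0,-0.1],"dp":[-0.03,0.045,0.015],"fingers":0.6}
    - {"twist":[0,0,-0.16],"dp":[-0.05,0.075,0.03],"fingers":0.6}
    - {"twist":[0,0,-0.22],"dp":[-0.07,0.105,0.04],"fingers":0.6}
    - {"twist":[0,0,-0.26],"dp":[-0.08,0.128,0.048],"fingers":0.6}
    - {"twist":[0,0,-0.273],"dp":[-0.085,0.135,0.05],"fingers":0.6}
    - {"twist":[0,0,-0.273],"dp":[-0.085,0.135,0.05],"fingers":0.6}
    - {"twist":[0,0,-0.273],"dp":[-0.085,0.135,0.05],"fingers":0.6}

```text
t: 0.82
ee_pos: [0.4906, 0.0854, 0.2545]
ee_rot: [-0.001, 0.797, -0.604, 0.001]
ft_force: [0.3, -0.1, 0.5]
finger_gap: 0.0509
grip_force: 0.0
```

```bash
cat >> h.py <<'E'
O=np.array([.5516,-.1621]);X=np.array([.2695,-.963]);Y=np.array([.963,.2695])
def state(C=None):
    o=bot.get_obs();w,x,y,z=o["ee_rot"];R=Ro.from_quat([x,y,z,w]).as_matrix();d=o["ee_pos"][:2]-O
    print("t %.2f light x %.4f y %.4f z %.4f"%(o["t"],d@X,d@Y,o["ee_pos"][2]),"tool x ang %.2f tilt"%np.degrees(np.arctan2(R[1,0],R[0,0])),R[:2,2].round(4),"F",o["ft_force"].round(1),"gap",round(o["finger_gap"],4));return o
def lt(C,uv,z):
    d=onz(C,uv,z)[:2]-O;return np.array([d@X,d@Y])
E
python3 - <<'E'
from h import *
o=state();a=capture("wrist");b=capture("side")
cv2.imwrite("pics/two.png",cv2.resize(np.vstack([a,b]),None,fx=.62,fy=.62,interpolation=cv2.INTER_AREA));cv2.imwrite("pics/w1.png",a);cv2.imwrite("pics/s1.png",b)
E
```

```text
t 0.82 light x -0.2547 y 0.0080 z 0.2545 tool x ang -74.32 tilt [0.0015 0.0002] F [ 0.3 -0.1  0.5] gap 0.0509
```

View pics/two.png

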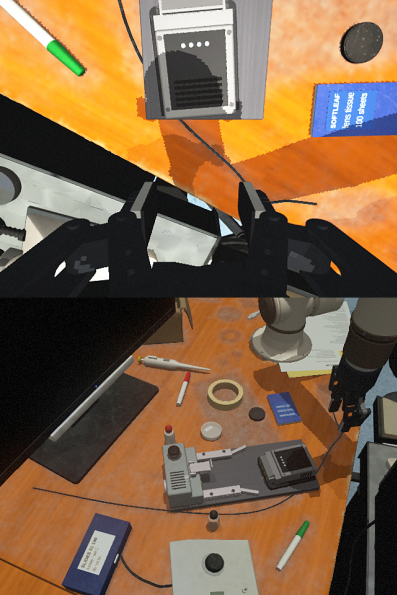

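The wrist view shows the pack's tail between about (266,190) and (385,190) in full-size pixels, with free wood behind it. The side view shows nothing near the gripper. Descending behind the tail.

step_arm:
  deltas:
    - {"dp":[0,0,0.015],"fingers":0.6}
    - {"dp":[0,0,0.04],"fingers":0.6}
    - {"dp":[0,0,0.07],"fingers":0.6}
    - {"dp":[0,0,0.1],"fingers":0.6}
    - {"dp":[0,0,0.13],"fingers":0.6}
    - {"dp":[0,0,0.145],"fingers":0.6}
    - {"dp":[0,0,0.149],"fingers":0.6}
    - {"dp":[0,0,0.149],"fingers":0.6}
    - {"dp":[0,0,0.149],"fingers":0.6}

```text
$.deltas[0]: bad value
```

step_arm:
  deltas:
    - {"dp":[0.003,0,0],"fingers":0.6}
    - {"dp":[0.006,0,0],"fingers":0.6}
    - {"dp":[0.009,0,0],"fingers":0.6}
    - {"dp":[0.012,0,0],"fingers":0.6}
    - {"dp":[0.015,0,0],"fingers":0.6}
    - {"dp":[0.018,0,0],"fingers":0.6}
    - {"dp":[0.021,0,0],"fingers":0.6}
    - {"dp":[0.024,0,0],"fingers":0.6}
    - {"dp":[0.027,0,0],"fingers":0.6}
    - {"dp":[0.03,0,0],"fingers":0.6}
    - {"dp":[0.033,0,0],"fingers":0.6}
    - {"dp":[0.035,0,0],"fingers":0.6}

```text
$.deltas[0]: bad value
```

```bash
python3 - <<'E'
from h import *
o=state();a=capture("wrist");b=capture("side");cv2.imwrite("pics/w2.png",a);cv2.imwrite("pics/s2.png",b)
c=cv2.resize(b[200:350,250:530],None,fx=2.8,fy=2.8,interpolation=cv2.INTER_CUBIC)[:,:640]
cv2.imwrite("pics/two2.png",cv2.resize(np.vstack([a,c]),None,fx=.66,fy=.66,interpolation=cv2.INTER_AREA))
E
```

```text
t 0.92 light x -0.2542 y 0.0085 z 0.2544 tool x ang -74.41 tilt [0.0016 0.0004] F [ 0.6 -0.3 -0.6] gap 0.0514
```

View pics/two2.png

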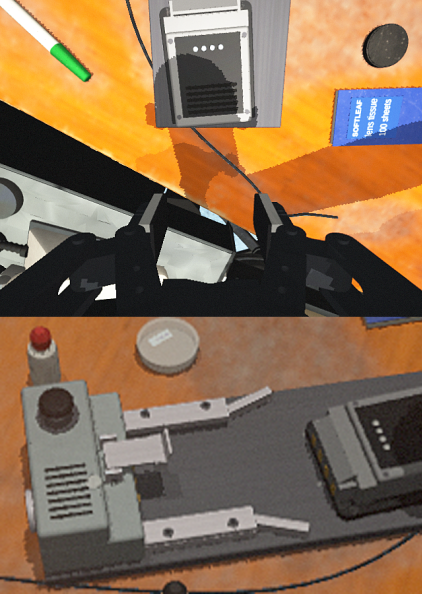

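Both moves were refused because each row needs a twist, so nothing has moved. Retrying.

step_arm:
  deltas:
    - {"twist":[0,0,0],"dp":[0,0,0.015],"fingers":0.6}
    - {"twist":[0,0,0],"dp":[0,0,0.04],"fingers":0.6}
    - {"twist":[0,0,0],"dp":[0,0,0.07],"fingers":0.6}
    - {"twist":[0,0,0],"dp":[0,0,0.1],"fingers":0.6}
    - {"twist":[0,0,0],"dp":[0,0,0.13],"fingers":0.6}
    - {"twist":[0,0,0],"dp":[0,0,0.145],"fingers":0.6}
    - {"twist":[0,0,0],"dp":[0,0,0.149],"fingers":0.6}
    - {"twist":[0,0,0],"dp":[0,0,0.149],"fingers":0.6}

```text
t: 1.68
ee_pos: [0.4903, 0.0846, 0.1038]
ee_rot: [0.001, 0.796, -0.605, -0.0]
ft_force: [-0.5, -1.3, 0.7]
finger_gap: 0.051
grip_force: 0.0
```

step_arm:
  deltas:
    - {"twist":[0,0,0],"dp":[0.003,0,0],"fingers":0.6}
    - {"twist":[0,0,0],"dp":[0.006,0,0],"fingers":0.6}
    - {"twist":[0,0,0],"dp":[0.009,0,0],"fingers":0.6}
    - {"twist":[0,0,0],"dp":[0.012,0,0],"fingers":0.6}
    - {"twist":[0,0,0],"dp":[0.015,0,0],"fingers":0.6}
    - {"twist":[0,0,0],"dp":[0.018,0,0],"fingers":0.6}
    - {"twist":[0,0,0],"dp":[0.021,0,0],"fingers":0.6}
    - {"twist":[0,0,0],"dp":[0.024,0,0],"fingers":0.6}
    - {"twist":[0,0,0],"dp":[0.027,0,0],"fingers":0.6}
    - {"twist":[0,0,0],"dp":[0.03,0,0],"fingers":0.6}
    - {"twist":[0,0,0],"dp":[0.033,0,0],"fingers":0.6}
    - {"twist":[0,0,0],"dp":[0.035,0,0],"fingers":0.6}

```text
t: 2.68
ee_pos: [0.4994, 0.051, 0.1048]
ee_rot: [0.0, 0.797, -0.604, -0.0]
ft_force: [-0.5, 1.6, 1.4]
finger_gap: 0.0511
grip_force: 0.9
```

```bash
python3 - <<'E'
from h import *
o=state();a=capture("wrist");b=capture("side");cv2.imwrite("pics/w3.png",a);cv2.imwrite("pics/s3.png",b)
c=cv2.resize(b[200:350,250:530],None,fx=2.6,fy=2.6,interpolation=cv2.INTER_CUBIC)
a=cv2.resize(a[:300],(728,341))
cv2.imwrite("pics/two3.png",cv2.resize(np.vstack([a,c]),None,fx=.8,fy=.8,interpolation=cv2.INTER_AREA))
E
```

```text
t 2.68 light x -0.2193 y 0.0071 z 0.1048 tool x ang -74.38 tilt [-0.0005 -0.0001] F [-0.5  1.6  1.4] gap 0.0511
```

View pics/two3.png

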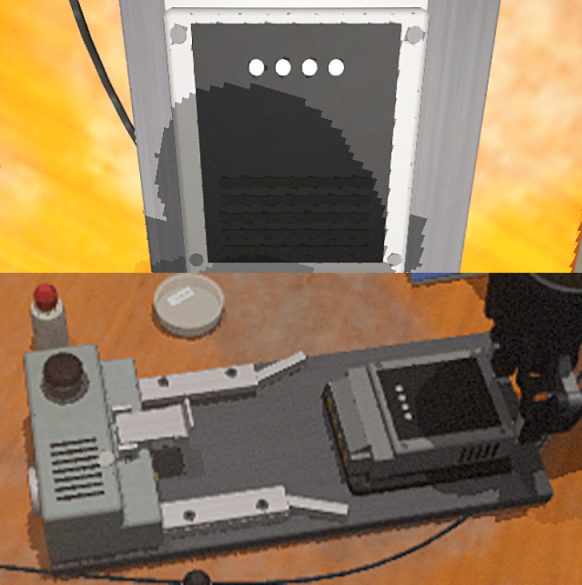

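The wrist view shows the pack square to the deck. Its LEDs are at about (281…369,74) px and its screws at (197,38), (455,38), (215,286) and (433,286).

```bash
python3 - <<'E'
from h import *
o=bot.get_obs();C=cam("wrist",o);a=cv2.imread("pics/w3.png")
m=(a.min(2)>225).astype(np.uint8);n,_,s,c=cv2.connectedComponentsWithStats(m)
for i in range(1,n):
    if 40<s[i,4]<600 and s[i,2]<30: print(c[i].round(1),s[i,4],lt(C,c[i],.058).round(4))
for uv in [(197,38),(455,38),(215,286),(433,286)]: print(uv,lt(C,uv,.058).round(4))
g=cv2.cvtColor(a,6)
for uv in [((141.,0)),((545,0)),(165,298),(512,298)]: print("deck",lt(C,uv,.018).round(4))
E
```

```text
[281.3  73.8] 227 [-0.1342  0.0174]
[310.5  73.7] 225 [-0.1342  0.0093]
[339.6  73.8] 228 [-0.1342  0.0012]
[368.8  73.8] 230 [-0.1342 -0.0068]
[436.2 296.5] 84 [-0.2015 -0.0312]
(197, 38) [-0.1253  0.0399]
(455, 38) [-0.1253 -0.0298]
(215, 286) [-0.1978  0.0406]
(433, 286) [-0.1978 -0.0299]
deck [-0.1056  0.0698]
deck [-0.1057 -0.073 ]
deck [-0.2205  0.0742]
deck [-0.2206 -0.0775]
```

step_arm:
  deltas:
    - {"twist":[0,0,0],"dp":[0.003,0,0],"fingers":0.6}
    - {"twist":[0,0,0],"dp":[0.006,0.0005,0],"fingers":0.6}
    - {"twist":[0,0,0],"dp":[0.009,0.001,0],"fingers":0.6}
    - {"twist":[0,0,0],"dp":[0.012,0.0015,0],"fingers":0.6}
    - {"twist":[0,0,0],"dp":[0.015,0.002,0],"fingers":0.6}
    - {"twist":[0,0,0],"dp":[0.018,0.0025,0],"fingers":0.6}
    - {"twist":[0,0,0],"dp":[0.021,0.003,0],"fingers":0.6}
    - {"twist":[0,0,0],"dp":[0.024,0.0036,0],"fingers":0.6}
    - {"twist":[0,0,0],"dp":[0.027,0.0042,0],"fingers":0.6}
    - {"twist":[0,0,0],"dp":[0.03,0.0048,0],"fingers":0.6}
    - {"twist":[0,0,0],"dp":[0.033,0.0054,0],"fingers":0.6}
    - {"twist":[0,0,0],"dp":[0.036,0.006,0],"fingers":0.6}

```text
t: 3.78
ee_pos: [0.5033, 0.0147, 0.1049]
ee_rot: [0.0, 0.797, -0.604, -0.0]
ft_force: [0.1, 1.2, -1.5]
finger_gap: 0.0512
grip_force: 0.6
```

```bash
cat > m.py <<'E'
from h import *
o=state();a=capture("wrist");C=cam("wrist",o);cv2.imwrite("pics/w_%.2f.png"%o["t"],a)
m=(a.min(2)>225).astype(np.uint8);n,_,s,c=cv2.connectedComponentsWithStats(m)
P=[]
for i in range(1,n):
    if 120<s[i,4]<350 and s[i,2]<25: P.append(lt(C,c[i],.058))
P=np.array(P);print("leds",len(P),P.mean(0).round(4),"skew deg",np.degrees(np.polyfit(P[:,1],P[:,0],1)[0]).round(2))
E
python3 m.py; cp pics/w_3.*.png pics/w4.png
```

```text
t 3.78 light x -0.1833 y 0.0012 z 0.1049 tool x ang -74.36 tilt [-0.0001 -0.    ] F [ 0.1  1.2 -1.5] gap 0.0512
leds 4 [-0.0984  0.0002] skew deg -0.03
```

View pics/w4.png

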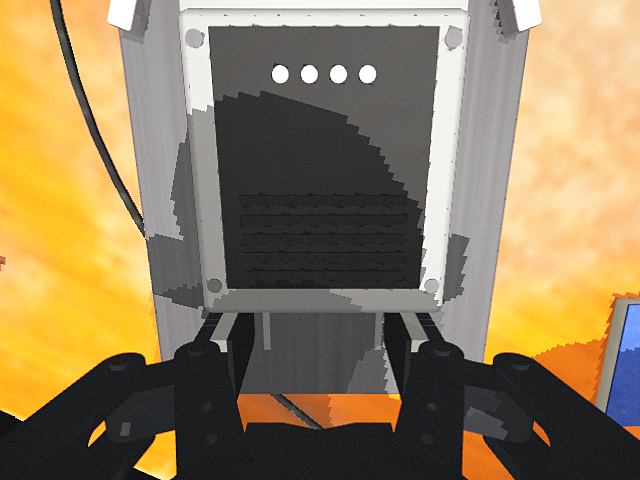

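The pack is square and on the centre line: its screw midpoint is at column 324 and the deck's midpoint is also about 324. The flare tips are at (120,27) and (528,35). Pushing on.

step_arm:
  deltas:
    - {"twist":[0,0,0],"dp":[0.004,0,0],"fingers":0.6}
    - {"twist":[0,0,0],"dp":[0.009,0,0],"fingers":0.6}
    - {"twist":[0,0,0],"dp":[0.014,0,0],"fingers":0.6}
    - {"twist":[0,0,0],"dp":[0.019,0,0],"fingers":0.6}
    - {"twist":[0,0,0],"dp":[0.024,0,0],"fingers":0.6}
    - {"twist":[0,0,0],"dp":[0.029,0,0],"fingers":0.6}
    - {"twist":[0,0,0],"dp":[0.034,0,0],"fingers":0.6}
    - {"twist":[0,0,0],"dp":[0.039,0,0],"fingers":0.6}
    - {"twist":[0,0,0],"dp":[0.044,0,0],"fingers":0.6}
    - {"twist":[0,0,0],"dp":[0.049,0,0],"fingers":0.6}
    - {"twist":[0,0,0],"dp":[0.053,0,0],"fingers":0.6}
    - {"twist":[0,0,0],"dp":[0.056,0,0],"fingers":0.6}

```text
t: 4.83
ee_pos: [0.5186, -0.0394, 0.1049]
ee_rot: [-0.0, 0.797, -0.604, 0.0]
ft_force: [-1.0, 0.3, 1.0]
finger_gap: 0.0514
grip_force: 0.8
```

```bash
python3 m.py
```

```text
t 4.83 light x -0.1271 y 0.0013 z 0.1049 tool x ang -74.37 tilt [ 0.0001 -0.    ] F [-1.   0.3  1. ] gap 0.0514
leds 4 [-0.0422  0.0005] skew deg 0.05
```

step_arm:
  deltas:
    - {"twist":[0,0,0],"dp":[0.003,0,0],"fingers":0.6}
    - {"twist":[0,0,0],"dp":[0.006,0,0],"fingers":0.6}
    - {"twist":[0,0,0],"dp":[0.009,0,0],"fingers":0.6}
    - {"twist":[0,0,0],"dp":[0.012,0,0],"fingers":0.6}
    - {"twist":[0,0,0],"dp":[0.015,0,0],"fingers":0.6}
    - {"twist":[0,0,0],"dp":[0.018,0,0],"fingers":0.6}
    - {"twist":[0,0,0],"dp":[0.021,0,0],"fingers":0.6}
    - {"twist":[0,0,0],"dp":[0.024,0,0],"fingers":0.6}
    - {"twist":[0,0,0],"dp":[0.027,0,0],"fingers":0.6}
    - {"twist":[0,0,0],"dp":[0.03,0,0],"fingers":0.6}
    - {"twist":[0,0,0],"dp":[0.033,0,0],"fingers":0.6}
    - {"twist":[0,0,0],"dp":[0.036,0,0],"fingers":0.6}

```text
t: 5.88
ee_pos: [0.528, -0.073, 0.1049]
ee_rot: [-0.0, 0.797, -0.604, -0.0]
ft_force: [-2.9, 6.6, 1.6]
finger_gap: 0.0516
grip_force: 3.4
```

```bash
python3 m.py
```

```text
t 5.88 light x -0.0922 y 0.0012 z 0.1049 tool x ang -74.37 tilt [-0.0004  0.0011] F [-2.9  6.6  1.6] gap 0.0516
leds 2 [-0.0075 -0.0076] skew deg 0.59
```

step_arm:
  deltas:
    - {"twist":[0,0,0],"dp":[0.001,0,0],"fingers":0.6}
    - {"twist":[0,0,0],"dp":[0.002,0,0],"fingers":0.6}
    - {"twist":[0,0,0],"dp":[0.003,0,0],"fingers":0.6}
    - {"twist":[0,0,0],"dp":[0.004,0,0],"fingers":0.6}
    - {"twist":[0,0,0],"dp":[0.005,0,0],"fingers":0.6}
    - {"twist":[0,0,0],"dp":[0.006,0,0],"fingers":0.6}
    - {"twist":[0,0,0],"dp":[0.007,0,0],"fingers":0.6}
    - {"twist":[0,0,0],"dp":[0.008,0,0],"fingers":0.6}

```text
t: 6.6
ee_pos: [0.5304, -0.0818, 0.1049]
ee_rot: [0.0, 0.797, -0.604, 0.0]
ft_force: [0.1, -0.5, 0.7]
finger_gap: 0.0514
grip_force: 0.0
```

step_arm:
  deltas:
    - {"twist":[0,0,0],"dp":[0.001,0,0],"fingers":0.6}
    - {"twist":[0,0,0],"dp":[0.002,0,0],"fingers":0.6}
    - {"twist":[0,0,0],"dp":[0.002,0,0],"fingers":0.6}

```text
t: 6.85
ee_pos: [0.5309, -0.0835, 0.1049]
ee_rot: [0.0, 0.797, -0.604, 0.0]
ft_force: [-0.5, -0.2, 0.1]
finger_gap: 0.0511
grip_force: 0.0
```

```bash
python3 m.py
```

```text
t 6.85 light x -0.0813 y 0.0013 z 0.1049 tool x ang -74.37 tilt [ 0.     -0.0001] F [-0.5 -0.2  0.1] gap 0.0511
leds 1 [-0.0458  0.0491] skew deg -26.7m.py:7: RankWarning: Polyfit may be poorly conditioned
  P=np.array(P);print("leds",len(P),P.mean(0).round(4),"skew deg",np.degrees(np.polyfit(P[:,1],P[:,0],1)[0]).round(2))
```

step_arm:
  deltas:
    - {"twist":[0,0,0],"dp":[0.001,0,0],"fingers":0.6}
    - {"twist":[0,0,0],"dp":[0.001,0,0],"fingers":0.6}
    - {"twist":[0,0,0],"dp":[0.002,0,0],"fingers":0.6}
    - {"twist":[0,0,0],"dp":[0.002,0,0],"fingers":0.6}

```text
t: 7.23
ee_pos: [0.5312, -0.0843, 0.1049]
ee_rot: [-0.0, 0.797, -0.605, -0.0]
ft_force: [-1.5, 5.2, 1.7]
finger_gap: 0.0513
grip_force: 2.9
```

```bash
python3 - <<'E'
from h import *
o=state();a=capture("wrist");b=capture("side");cv2.imwrite("pics/w5.png",a)
c=cv2.resize(b[200:350,240:470],None,fx=3,fy=3,interpolation=cv2.INTER_CUBIC)
a=cv2.resize(a[:400],(690,431))
cv2.imwrite("pics/two5.png",cv2.resize(np.vstack([a,c]),None,fx=.67,fy=.67,interpolation=cv2.INTER_AREA))
E
```

```text
t 7.23 light x -0.0804 y 0.0013 z 0.1049 tool x ang -74.39 tilt [-0.0002  0.0012] F [-1.5  5.2  1.7] gap 0.0513
```

View pics/two5.png

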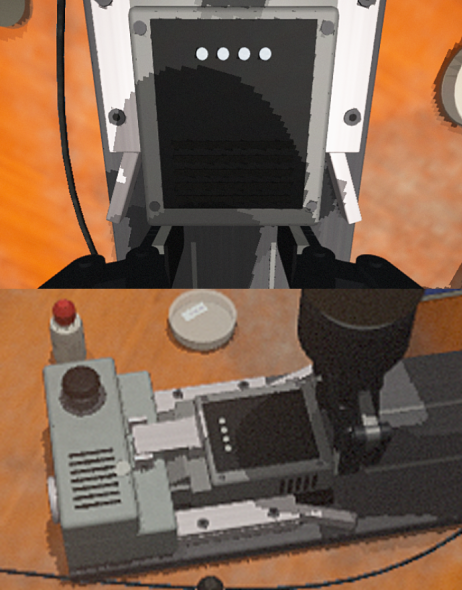

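The pack is in the rails and the latch roller sits level on it. The push force dropped after the ramp and then rose again, as it would against the stop. One firmer press, then back off and rise.

step_arm:
  deltas:
    - {"twist":[0,0,0],"dp":[0.001,0,0],"fingers":0.6}
    - {"twist":[0,0,0],"dp":[0.002,0,0],"fingers":0.6}
    - {"twist":[0,0,0],"dp":[0.002,0,0],"fingers":0.6}
    - {"twist":[0,0,0],"dp":[0.002,0,0],"fingers":0.6}

```text
t: 7.67
ee_pos: [0.5313, -0.0845, 0.1049]
ee_rot: [-0.001, 0.797, -0.605, -0.001]
ft_force: [-4.2, 14.2, 3.7]
finger_gap: 0.0513
grip_force: 7.7
```

```bash
python3 -c "
from h import *
state()"
```

```text
t 7.67 light x -0.0802 y 0.0014 z 0.1049 tool x ang -74.40 tilt [-0.0008  0.003 ] F [-4.2 14.2  3.7] gap 0.0513
```

step_arm:
  deltas:
    - {"twist":[0,0,0],"dp":[-0.008,0,0],"fingers":0.6}
    - {"twist":[0,0,0],"dp":[-0.02,0,0],"fingers":0.6}
    - {"twist":[0,0,0],"dp":[-0.025,0,-0.02],"fingers":0.6}
    - {"twist":[0,0,0],"dp":[-0.025,0,-0.05],"fingers":0.6}
    - {"twist":[0,0,0],"dp":[-0.025,0,-0.08],"fingers":0.5}
    - {"twist":[0,0,0],"dp":[-0.025,0,-0.11],"fingers":0.4}
    - {"twist":[0,0,0],"dp":[-0.015,0.005,-0.14],"fingers":0.2}
    - {"twist":[0,0,0],"dp":[0.01,0.015,-0.16],"fingers":0}
    - {"twist":[0,0,0],"dp":[0.04,0.025,-0.17],"fingers":0}
    - {"twist":[0,0,0],"dp":[0.07,0.035,-0.17],"fingers":0}
    - {"twist":[0,0,0],"dp":[0.095,0.039,-0.17],"fingers":0}
    - {"twist":[0,0,0],"dp":[0.1,0.039,-0.17],"fingers":0}

```text
t: 8.67
ee_pos: [0.521, -0.1965, 0.2751]
ee_rot: [0.0, 0.796, -0.606, 0.0]
ft_force: [-0.4, 0.9, -0.6]
finger_gap: -0.0007
grip_force: 0.0
```

step_arm:
  deltas:
    - {"twist":[0,0,0],"dp":[0.01,0,0],"fingers":0}
    - {"twist":[0,0,0],"dp":[0.025,0,0],"fingers":0}
    - {"twist":[0,0,0],"dp":[0.03,0,0],"fingers":0}
    - {"twist":[0,0,0],"dp":[0.03,0,0],"fingers":0}
    - {"twist":[0,0,0],"dp":[0.03,0,0],"fingers":0}

```text
t: 9.08
ee_pos: [0.5294, -0.2221, 0.2745]
ee_rot: [0.0, 0.797, -0.604, -0.0]
ft_force: [0.3, 0.9, -0.4]
finger_gap: -0.0002
grip_force: 0.0
```

```bash
python3 - <<'E'
from h import *
o=state();a=capture("wrist");cv2.imwrite("pics/w6.png",a);b=capture("side");cv2.imwrite("pics/s6.png",b);C=cam("wrist",o)
w=np.r_[O+.1*X-.038*Y,.1035];print("pred px",proj(C,w))
E
```

```text
t 9.08 light x 0.0518 y -0.0376 z 0.2745 tool x ang -74.34 tilt [-0.0009  0.0003] F [ 0.3  0.9 -0.4] gap -0.0002
pred px [319.82236163 164.02257686]
```

View pics/w6.png

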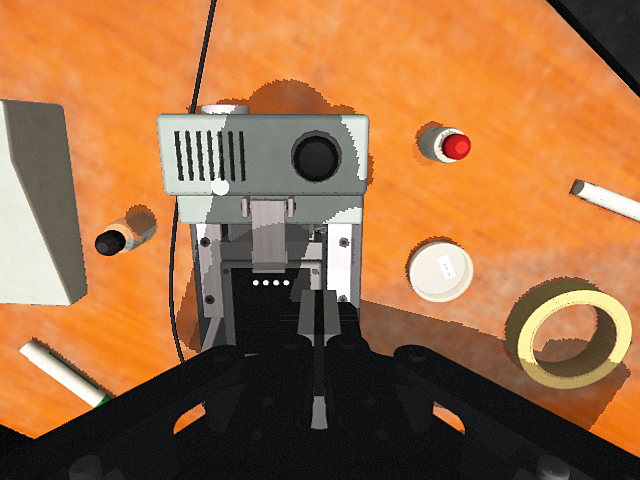

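The plunger head is at about (317,158) px. The latch plate lies over the pack at (268,235) and the LEDs are at (271,283). The bottles and dish are where they started.

```bash
python3 - <<'E'
from h import *
o=bot.get_obs();C=cam("wrist",o);a=cv2.imread("pics/w6.png")
g=cv2.cvtColor(a,6)[125:190,285:350];m=(g<60).astype(np.uint8)
n,l,s,c=cv2.connectedComponentsWithStats(m);i=1+s[1:,4].argmax();print(s[i],c[i]+[285,125])
k=max(cv2.findContours((l==i).astype(np.uint8),0,2)[0],key=len);(u,v),r=cv2.minEnclosingCircle(k);print(u+285,v+125,r)
u+=285;v+=125
for uv in[(317,158),(u,v)]:print("plunger",lt(C,uv,.1035).round(4))
print("leds",lt(C,(271,283),.058))
w=tri([ray(C,(u,v)),ray(cam("side"),(281,243))]);print(w,(w[0][:2]-O)@X,(w[0][:2]-O)@Y)
E
```

```text
[   7   10   47   47 1668] [315.35551559 158.45923261]
315.8202610015869 158.8986930847168 23.912864685058594
plunger [ 0.1034 -0.0362]
plunger [ 0.1028 -0.0355]
leds [0.00243851 0.00038523]
(array([ 0.54495853, -0.27042107,  0.10915747]), [np.float64(0.0007887576933696982), np.float64(0.0007887576933696715)]) 0.1025233146301076 -0.03558826585019061
```

step_arm:
  deltas:
    - {"twist":[0,0,0],"dp":[0.012,0,0],"fingers":0}
    - {"twist":[0,0,0],"dp":[0.032,-0.001,0.005],"fingers":0}
    - {"twist":[0,0,0],"dp":[0.047,-0.002,0.025],"fingers":0}
    - {"twist":[0,0,0],"dp":[0.051,-0.002,0.05],"fingers":0}
    - {"twist":[0,0,0],"dp":[0.051,-0.002,0.075],"fingers":0}
    - {"twist":[0,0,0],"dp":[0.051,-0.002,0.088],"fingers":0}
    - {"twist":[0,0,0],"dp":[0.051,-0.002,0.09],"fingers":0}
    - {"twist":[0,0,0],"dp":[0.051,-0.002,0.09],"fingers":0}

```text
t: 9.85
ee_pos: [0.545, -0.2713, 0.1842]
ee_rot: [0.001, 0.797, -0.604, -0.001]
ft_force: [0.4, -0.2, -0.2]
finger_gap: -0.0001
grip_force: 0.0
```

step_arm:
  deltas:
    - {"twist":[0,0,0],"dp":[0,0,0.002],"fingers":0}
    - {"twist":[0,0,0],"dp":[0,0,0.004],"fingers":0}
    - {"twist":[0,0,0],"dp":[0,0,0.006],"fingers":0}
    - {"twist":[0,0,0],"dp":[0,0,0.008],"fingers":0}
    - {"twist":[0,0,0],"dp":[0,0,0.01],"fingers":0}
    - {"twist":[0,0,0],"dp":[0,0,0.012],"fingers":0}
    - {"twist":[0,0,0],"dp":[0,0,0.012],"fingers":0}

```text
t: 10.43
ee_pos: [0.5454, -0.2713, 0.1733]
ee_rot: [-0.0, 0.797, -0.604, 0.0]
ft_force: [-1.8, 0.4, 3.7]
finger_gap: 0.0002
grip_force: 1.8
```

```bash
python3 -c "
from h import *
state()"
```

```text
t 10.43 light x 0.1035 y -0.0354 z 0.1733 tool x ang -74.34 tilt [ 0.0008 -0.0004] F [-1.8  0.4  3.7] gap 0.0002
```

step_arm:
  deltas:
    - {"twist":[0,0,0],"dp":[0,0,0.002],"fingers":0}
    - {"twist":[0,0,0],"dp":[0,0,0.004],"fingers":0}
    - {"twist":[0,0,0],"dp":[0,0,0.006],"fingers":0}
    - {"twist":[0,0,0],"dp":[0,0,0.007],"fingers":0}
    - {"twist":[0,0,0],"dp":[0,0,0.008],"fingers":0}
    - {"twist":[0,0,0],"dp":[0,0,0.008],"fingers":0}

```text
t: 10.93
ee_pos: [0.5454, -0.2713, 0.1659]
ee_rot: [-0.0, 0.797, -0.604, 0.001]
ft_force: [-1.4, 1.0, 7.2]
finger_gap: 0.0
grip_force: 3.5
```

step_arm:
  deltas:
    - {"twist":[0,0,0],"dp":[0,0,0.001],"fingers":0}
    - {"twist":[0,0,0],"dp":[0,0,0.001],"fingers":0}

```text
t: 11.1
ee_pos: [0.5454, -0.2713, 0.1658]
ee_rot: [0.0, 0.797, -0.604, 0.001]
ft_force: [-2.3, 2.9, 10.7]
finger_gap: 0.0002
grip_force: 5.6
```

The force passed the 7 N spring limit while the height stayed put, so the plunger is at its stop. Lifting away.

step_arm:
  deltas:
    - {"twist":[0,0,0],"dp":[0,0,0.001],"fingers":0}
    - {"twist":[0,0,0],"dp":[0,0,0.001],"fingers":0}
    - {"twist":[0,0,0],"dp":[0,0,-0.005],"fingers":0}
    - {"twist":[0,0,0],"dp":[0,0,-0.015],"fingers":0}
    - {"twist":[0,0,0],"dp":[0,0,-0.04],"fingers":0}
    - {"twist":[0,0,0],"dp":[0,0,-0.07],"fingers":0}
    - {"twist":[-0.0,0,0],"dp":[-0.02,0,-0.1],"fingers":0}
    - {"twist":[0,0,0],"dp":[-0.045,0,-0.11],"fingers":0}
    - {"twist":[0,0,0],"dp":[-0.05,0,-0.11],"fingers":0}
    - {"twist":[0,0,0],"dp":[-0.05,0,-0.11],"fingers":0}
    - {"twist":[0,0,0],"dp":[-0.05,0,-0.11],"fingers":0}

```text
t: 12.02
ee_pos: [0.5312, -0.223, 0.2729]
ee_rot: [0.0, 0.797, -0.604, -0.001]
ft_force: [0.4, 0.3, -1.0]
finger_gap: -0.0004
grip_force: 0.0
```

```bash
python3 - <<'E'
from h import *
o=state();a=capture("wrist");b=capture("side");cv2.imwrite("pics/w7.png",a);C=cam("wrist",o)
# same-view comparisons with before the press
p=cv2.imread("pics/s6.png");d=cv2.absdiff(cv2.cvtColor(b,6),cv2.cvtColor(p,6))[205:345,260:470]
w=b[215:340,255:440];cv2.imwrite("pics/s7.png",cv2.resize(w,None,fx=3,fy=3,interpolation=cv2.INTER_CUBIC))
E
```

```text
t 12.02 light x 0.0532 y -0.0361 z 0.2729 tool x ang -74.34 tilt [-0.0018  0.0006] F [ 0.4  0.3 -1. ] gap -0.0004
```

View pics/s7.png

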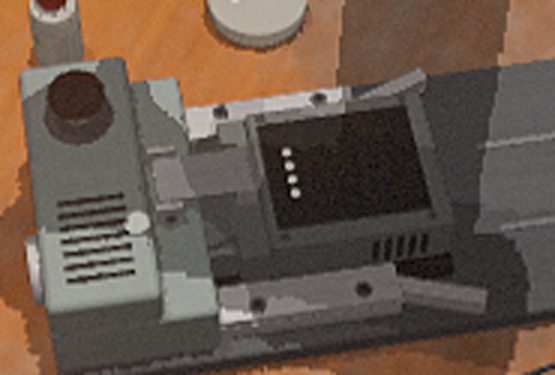

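The plunger head is back up at (77,95) in the crop, the pack is home with the latch lying flat, and the arm is clear. Handing in.

```bash
python3 -c "
from cell import job_done
print(job_done())"
```

```text
the job is handed in; nothing more can be done
None
```

I slid the pack fully home with the latch down, pressed the start plunger to its stop and let it return, left the bottles and dish untouched, and handed the job in at about 12 s; the hand-in gave no verdict back.

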